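Turn the socket tray round in its sleeve

ROBOT

A 6-joint arm with a two-finger parallel gripper is mounted at the origin on the work surface. World frame = base frame: x ahead of the robot, y to its left, z up, the work surface at z = 0. Lengths are in m, angles in degrees, forces in N, time in s.
With the tool pointing down it reaches from about 0.25 to 0.725 m from the base axis. Payload 4 kg.
Tool frame: the origin (TCP) lies midway between the tips of the shut fingers; the grasp point (between the pads) lies env.tcp_to_grasp behind it (env.tcp_to_grasp is the distance from the TCP to the grasp point, in m); z points along the fingers, y is the direction in which the jaws open and shut (so a half turn about z gives the same grasp; the last joint's range is limited). The gripper opens to 85 mm and grips with 20 to 120 N. Pads are 22 mm wide; open, the fingers measure 114 mm over their backs; the gripper's body (76 mm by 85 mm) begins 54 mm behind the grasp point. The pads swing forward as they close: fully open they stand 13 mm farther back than shut.
Start: joints at [-76.948, 13.785, 0.286, 76.501, 0, 90], TCP at [0.113, -0.487, 0.231] pointing down, gripper open.
Joint ranges: [-155.79, 155.79], [-60.16, 107.12], [-62.33, 73.08], [-114, 123.19], [-81.49, 82.49], [-180, 180]. Speed limits (degrees/s): [159.86, 159.86, 180, 180, 180, 180].

INTERFACE

Orientations are given as [roll, pitch, yaw] about the fixed x, y, z axes, in that order (R = Rz(yaw) Ry(pitch) Rx(roll)).
In Python, from cell import env gives the robot as it stands. The module is installed in compiled form; this text tells all that it offers.
- The arm moves only by the tool carry_out, never from a script. Its argument "plan" is text: rows parted by semicolons, each of 7 numbers parted by spaces: the turn, a rotation vector about the world's x, y, z in rad, then the shift along the world's x, y, z in m, then the closure, from -1 (fully open) to 1 (shut), so that 0 is half open. A call has 1 to 12 rows; each row shifts and turns the pose as measured when the row begins; what a row does not reach is not made up. A row lasts 1/12 s, in which the tool goes at most 41.7 mm and 7.16 degrees, less where a joint would pass 70% of its speed; a pose out of reach is approached as far as the arm can. A call with a gripper value outside its range is refused whole. The fingers move at their own pace and stop on an object; "force" is the grip in N (left out, the last holds). Time passes only in rows, so rows that do not move let the fingers close. It gives the time, the measured TCP pose, the force and the opening at its end, in the units of the state.
- env.get_state(): the state, without advancing time (a new reading comes with each control period).
- env.grab_frame(name): name is "scene" or "top"; returns (picture, depth): 480x640x3 uint8, red, green, blue; 480x640 float32, m along the optical axis (not along the pixel's ray), 0 where there is no reading.
- env.calibration(name): a dict with "camera_matrix" (3x3 intrinsics, pixels), "D" ([k1, k2, p1, p2, k3] as OpenCV has them; the pictures are not rectified), "rvec" (rotation vector, rad) and "tvec" (3), from world to camera coordinates, as OpenCV has them. Camera axes: x right, y down, z forward; pixel columns grow to the right and rows downward; lengths in m; the calibration is good to about 2 mm. A picture is of the moment at which its call begins. calibration takes no time and is no camera call.
- env.sign_off(): hands the job in, once; it reports no verdict.
Trained networks look in the newest picture that a camera, given by its name, has taken for a name from the list of things; names that differ only in an ending like _2 or _b are one class to them, and where a whole thing is asked for, a point or a joint stands for the part that bears it (a point fixed in the world has none). Each returns a list of dicts, best first, with "p" (0 to 1); they miss things now and then, are a little off and sometimes report something else, mostly with a low value. They report only what shows in the picture. A call takes as long as a camera call. They do not tell look-alikes from the thing itself.
- env.find_in(camera, name): "bbox" ([left, top, right, bottom] in pixels, round what is visible of it).
The state is a dict: "time": time; "joints": joint angles; "qvel": joint speeds; "joint_efforts": joint torques, N m; "position": TCP position; "ee_rot": TCP orientation; "ft_force": force on the tool from outside, world axes, zero at the start; "torque": the same for the moment, N m; "grip_width": finger opening in m.
Only numpy, scipy, OpenCV 4.12 (cv2) and the standard library are available. Lean on these libraries where they do the work, as an engineer would, in place of code of your own. Each camera call takes 0.05 s, during which the arm holds its last target.

TASK

The blue socket tray has been put into its green sleeve back to front, so the sockets are at the stops. Slide it right out of the mouth onto the bare board, turn it half round, and slide it back in until it is fully home against the red stops, yellow socket end at the mouth. Keep the tray level with all three sockets in their own cells, and leave the other things on the bench where they are.

Things in the scene. Friction and masses are not known exactly. Their poses are not given: they have to be found in the camera images.
- holder: Fixed plywood board 350 x 130 x 12 mm with a green steel sleeve; the tray slides along its x. Origin: board's underside, below the sleeve's middle; z up; board top z = 12 mm, x = -255 to +95. Sleeve x = -70 to +70, inside 86 mm wide and 40 mm high, walls 3 mm, roof top at z = 54.5. Both ends open; mouth at -x. Fully home: tray centre at x = +5, rear end on the red stops, front end level with the mouth.
- mouth (a point): Middle of the sleeve's mouth, on the board's top (holder x = -70, z = 12 mm). From here the bare board runs on level to holder x = -255 mm. The sleeve's side walls end here in lips flaring outward, 3 mm thick, to holder x = -84, |y| = 52 mm.
- notch (a point): Inner end of the finger notch in the sleeve's roof at the back: holder x = +25, roof height 54 mm. The notch is 53 mm wide (|y| < 26.5) and open to the back from x = 25 to 70 mm, so a finger pointing down can push the tray's rear end wall that far in.
- stops (a point): Midway between the two red stops behind the sleeve, on their tray-side faces, on the board's top (holder x = +80, z = 12 mm). Each stop is 10 x 12 mm, 18 mm high, at holder x = 80 to 90, |y| = 30 to 42 mm; between them is a free gap of 60 mm through which the tray's rear end wall is reached.
- tray: Blue open-topped tray, loose, 150 (x) x 80 (y) x 36 mm, about 0.35 kg with sockets. Origin: centre of its underside. Floor and walls 4 mm. Three sockets stand in cells (walls 22 mm high) at x = 44 to 71 mm, inside its yellow +x end wall. Starts flat in the sleeve, its x along holder x (socket end at the stops, empty end at the mouth), up to 15 mm short of home. Slides freely on the board.
- rib_top (a point): Middle of the top of the rib across the tray's centre (tray x = 0, 35 mm above its underside). The rib is 10 mm thick along tray x and 72 mm long; the tray can be gripped by it. Free floor beside it: tray x = 5 to 41 mm towards the sockets, and x = -5 to -71 mm towards the empty end, where a finger can hook the end wall from inside.
- socket_end (a point): Middle of the outer face of the tray's yellow end wall (tray x = +75 mm, 18 mm above its underside).
- empty_end (a point): Middle of the outer face of the tray's plain blue end wall (tray x = -75 mm, 18 mm above its underside).
- socket0: A steel socket, loose, a cylinder 18 mm diameter, 24 mm tall, standing in its cell of the tray, 4 mm above the tray's underside (tray x about 57 mm, y about -25 mm). Origin: centre of its foot.
- socket1: A steel socket, loose, a cylinder 18 mm diameter, 24 mm tall, standing in its cell of the tray, 4 mm above the tray's underside (tray x about 57 mm, y about 0 mm). Origin: centre of its foot.
- socket2: A steel socket, loose, a cylinder 18 mm diameter, 24 mm tall, standing in its cell of the tray, 4 mm above the tray's underside (tray x about 57 mm, y about 25 mm). Origin: centre of its foot.
- level: A yellow spirit level, 280 x 22 mm and 50 mm tall, standing on edge; origin under its middle, x along its length. Bystander, loose.
- pliers: Slip-joint pliers with red grips lying flat, 170 x 60 mm, 14 mm high; origin under the middle, x along the length. Bystander, loose.
- file: A steel file with wooden handle lying flat, 225 mm long, 20 mm high; origin under it near the middle, x along the length. Bystander, loose.
- tub: A clear plastic tub with clip-on lid, 106 x 149 mm (x, y), 58 mm tall; origin under its middle. Bystander, loose.
- oil: An upright white oil bottle with red cap and green label, 56 mm diameter, 165 mm tall; origin under its middle. Bystander, loose.
- jar: An upright amber glass jar with steel cap, 68 mm diameter, 85 mm tall; origin under its middle. Bystander, loose.
- tape: An orange tape measure standing on edge, 66 x 34 mm, 62 mm tall; origin under its middle. Bystander, loose.
Mind the look-alikes: they are no part of the job. There is more than one size of the tray; the job needs the largest.

How it is judged (in metres and radians):
On the way, in this order (a step that is already met when the one before it is completed fails the run):
1. the tray is fully out of the sleeve's mouth, over the board (x of tray in the frame of holder below -0.143 m and z of tray in the frame of holder below 0.12 m), for 0.1 s.
2. still out, it has been turned half round: its empty end now looks towards the sleeve (x of tray in the frame of holder below -0.125 m and x of holder in the frame of tray below -0.1 m and angle between the x axis of tray and the x axis of holder, either way round below 0.3 rad), for 0.1 s.
At the end, for the whole second after the job is handed in: The tray lies flat in the sleeve, at rest, turned half round (yellow socket end at the mouth, empty end at the back), pushed home to within 6 mm of the stops; the three sockets are each in their own cell (x of tray in the frame of holder above -0.001 m and y of tray in the frame of holder between -0.006 and 0.006 m and z of tray in the frame of holder below 0.016 m and angle between tray's own z axis and vertical below 0.06 rad and x of socket_end in the frame of holder below -0.05 m and x of empty_end in the frame of holder above 0.05 m and linear speed of tray below 0.01 m/s and x of socket0 in the frame of tray between 0.042 and 0.072 m and y of socket0 in the frame of tray between -0.039 and -0.011 m and z of each of socket0, socket1, socket2 in the frame of tray below 0.016 m and x of socket1 in the frame of tray between 0.042 and 0.072 m and y of socket1 in the frame of tray between -0.014 and 0.014 m and x of socket2 in the frame of tray between 0.042 and 0.072 m and y of socket2 in the frame of tray between 0.011 and 0.039 m); the robot touches nothing.
It fails at once if the tray is tipped more than about 20 degrees (angle between tray's own z axis and vertical above 0.35 rad).
It fails at once if a bystander (level, pliers, file, tub, oil bottle, jar or tape) is shifted by more than 2 cm (distance of any of level, pliers, file, tub, oil, jar, tape from where it was at the start of the episode above 0.02 m).
It also fails if it takes over 72 s, if anything falls off the work surface, if the arm or the gripper's body presses on something with over 40 N, if the wrist force passes 120 N, or if a joint passes its speed limit or range.

## Working session

There is one attempt and no reset: what is moved stays moved. The work goes in short steps, Python scripts to look and compute and a tool call to move; the robot and the scene stay as the last step left them, time stands still between calls to the robot, and variables do not carry over. Pictures are saved under pics/ and viewed, and the job is handed in when it is done.

Besides the shell and the picture viewer there is one more tool, called after ">>>" as name(argument=value, ...) on one line, values as JSON. carry_out: Moves the arm, as the interface text tells. Its arguments: {"type":"object","properties":{"plan":{"type":"string"},"force":{"type":"number"}},"required":["plan"]}

```bash
mkdir -p pics; cat > h.py <<'E'
import numpy as np, cv2
from cell import env
def snap(cam,fn):
    im,d=env.grab_frame(cam); cv2.imwrite('pics/'+fn,im[:,:,::-1]); np.savez('/tmp/'+cam+'.npz',im=im,d=d); return im,d
def cal(cam):
    c=env.calibration(cam); return np.array(c['camera_matrix']),np.array(c['D']),cv2.Rodrigues(np.array(c['rvec'],float))[0],np.array(c['tvec'],float).ravel()
def at_z(cam,px,z):
    K,D,R,t=cal(cam); p=cv2.undistortPoints(np.array(px,float).reshape(-1,1,2),K,D).reshape(-1,2)
    r=np.c_[p,np.ones(len(p))]@R; o=-R.T@t; return o+r*((z-o[2])/r[:,2])[:,None]
def cloud(cam,d):
    K,D,R,t=cal(cam); v,u=np.mgrid[:480,:640]; p=cv2.undistortPoints(np.stack([u,v],-1).reshape(-1,1,2).astype(float),K,D).reshape(-1,2)
    P=np.c_[p,np.ones(len(p))]*d.reshape(-1,1); return ((P-t)@R).reshape(480,640,3)
def proj(cam,X):
    K,D,R,t=cal(cam); return cv2.projectPoints(np.array(X,float).reshape(-1,1,3),cv2.Rodrigues(R)[0],t,K,D)[0].reshape(-1,2)
E
python3 - <<'E'
from h import *
print(env.tcp_to_grasp, env.get_state())
for c in('scene','top'):
    snap(c,c+'0.png')
    K,D,R,t=cal(c); print(c,-R.T@t)
    for n in('holder','mouth','stops','notch','tray','rib_top'): print(n,[(np.round(q['bbox']).tolist(),round(q['p'],2)) for q in env.find_in(c,n)][:4])
E
```

```text
0.0187 {'time': 0.0, 'joints': array([-7.69463117e+01,  1.38342999e+01,  2.12176366e-01,  7.64989346e+01,
       -4.27084462e-04,  9.00004698e+01]), 'qvel': array([ 0.02759153,  0.07314953,  0.04339857, -0.08871602, -0.03040558,
       -0.05839848]), 'joint_efforts': array([ 7.50406143e-04, -3.72318041e+01,  2.52406955e+01,  1.71390432e-02,
        1.12504629e-04, -9.12484893e-06]), 'position': array([ 0.11278833, -0.48646984,  0.23038437]), 'ee_rot': array([-1.79878942e+02,  4.28076104e-04,  1.30532194e+01]), 'ft_force': array([-0.0530356 , -0.1374159 , -0.38193812]), 'torque': array([-0.01732742,  0.00430688,  0.00559556]), 'grip_width': 0.08505457491592494}
scene [1.24646176 0.15629618 0.55327808]
holder [([213.0, 246.0, 425.0, 317.0], 0.95)]
mouth [([212.0, 248.0, 425.0, 315.0], 0.71)]
stops [([213.0, 248.0, 423.0, 315.0], 0.97)]
notch [([213.0, 247.0, 422.0, 318.0], 0.95)]
tray [([410.0, 188.0, 465.0, 225.0], 0.92), ([315.0, 254.0, 410.0, 281.0], 0.91), ([174.0, 199.0, 227.0, 229.0], 0.84)]
rib_top [([410.0, 192.0, 463.0, 226.0], 0.88), ([172.0, 201.0, 228.0, 234.0], 0.62), ([314.0, 253.0, 405.0, 281.0], 0.57), ([136.0, 243.0, 184.0, 304.0], 0.23)]
top [0.23846781 0.07600709 1.21405823]
holder [([250.0, 181.0, 410.0, 265.0], 0.64)]
mouth [([249.0, 180.0, 411.0, 263.0], 0.9), ([263.0, 200.0, 334.0, 244.0], 0.22)]
stops [([249.0, 181.0, 411.0, 267.0], 0.57)]
notch [([246.0, 179.0, 415.0, 263.0], 0.88), ([158.0, 210.0, 225.0, 287.0], 0.35)]
tray [([263.0, 202.0, 334.0, 241.0], 0.9), ([437.0, 291.0, 491.0, 322.0], 0.69), ([201.0, 339.0, 260.0, 385.0], 0.58)]
rib_top [([204.0, 340.0, 259.0, 386.0], 0.98), ([260.0, 198.0, 332.0, 245.0], 0.76), ([433.0, 293.0, 487.0, 324.0], 0.74), ([244.0, 178.0, 414.0, 265.0], 0.33)]
```

View pics/scene0.png

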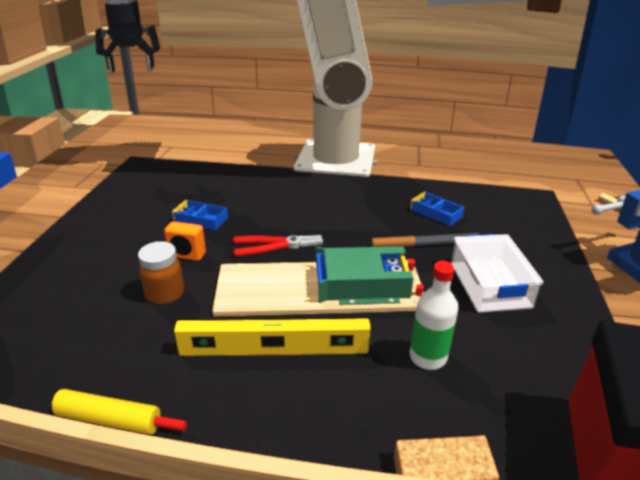

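View pics/top0.png

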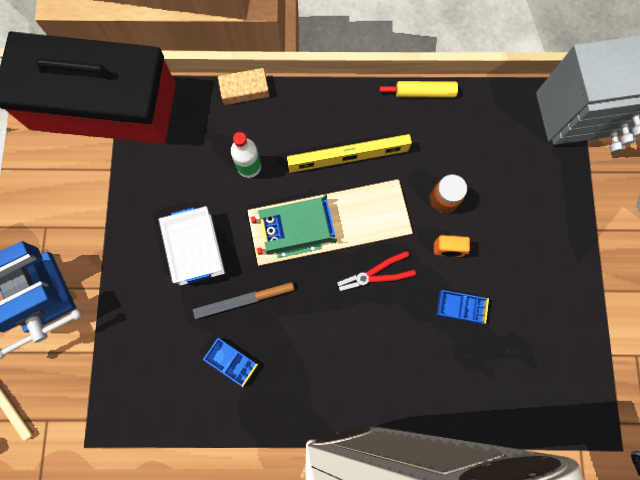

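Both views agree: the sleeve tray sits at about (300,225) in the top view, with the mouth towards image right (world −y). The trays at (463,307) and (230,362) are smaller look-alikes. Next I'll measure the holder pose.

```bash
cat > m.py <<'E'
from h import *
f=np.load('/tmp/top.npz'); im,d=f['im'],f['d']; C=cloud('top',d)
hsv=cv2.cvtColor(im,cv2.COLOR_RGB2HSV)
# board wood
x,y,z=C[...,0],C[...,1],C[...,2]
m=(z>0.006)&(z<0.018)&(hsv[...,0]>10)&(hsv[...,0]<28)&(hsv[...,2]>120)&(hsv[...,1]<150)
roi=np.zeros_like(m); roi[170:275,240:420]=1; m&=roi.astype(bool)
pts=np.argwhere(m)[:,::-1].astype(float)
W=at_z('top',pts,0.012)[:,:2]
print(len(W),cv2.minAreaRect(W.astype(np.float32)), cv2.boxPoints(cv2.minAreaRect(W.astype(np.float32))))
# sleeve roof
g=(hsv[...,0]>60)&(hsv[...,0]<90)&(hsv[...,1]>60)&(z>0.045)&(z<0.065)&roi.astype(bool)
pts=np.argwhere(g)[:,::-1].astype(float); Wg=at_z('top',pts,0.0545)[:,:2]
print('roof',len(Wg),np.median(z[g]),cv2.minAreaRect(Wg.astype(np.float32)), cv2.boxPoints(cv2.minAreaRect(Wg.astype(np.float32))))
cv2.imwrite('pics/crop%s.png'%__import__('sys').argv[1],cv2.resize(im[165:285,230:430,::-1],None,fx=4,fy=4,interpolation=cv2.INTER_CUBIC))
E
python3 m.py 1
```

```text
4291 ((0.6001213788986206, 0.05904953181743622), (0.21712090075016022, 0.35186079144477844), 12.19124984741211) [[ 0.456857    0.20808706]
 [ 0.5311613  -0.13583863]
 [ 0.7433858  -0.08998799]
 [ 0.66908145  0.2539377 ]]
roof 2295 0.0578876114154177 ((0.5842369794845581, 0.14173659682273865), (0.19849371910095215, 0.17377890646457672), 12.356034278869629) [[0.46869588 0.20537598]
 [0.50588214 0.03562237]
 [0.6997781  0.07809721]
 [0.6625918  0.24785084]]
```

View pics/crop1.png

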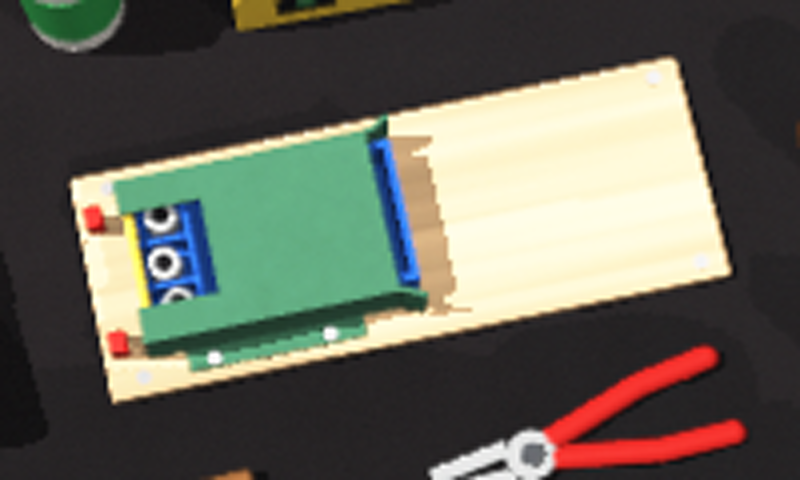

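The crop shows the board corners at about (70,178), (678,58), (731,274) and (112,403). The tray's plain end wall is just outside the mouth and the sockets are visible in the notch. I'll fit the holder pose from these corners.

```bash
cat > fit.py <<'E'
from h import *
from scipy.optimize import least_squares
c=np.array([[70,178],[678,58],[731,274],[112,403]],float); px=(c+.5)/4-.5+[230,165]
W=at_z('top',px,0.012)[:,:2]; print(W)
L=np.array([[95,65],[-255,65],[-255,-65],[95,-65]])/1000.
for s in (1,-1):
    Ls=L*[1,s]
    def r(p): 
        a=p[2]; R=np.array([[np.cos(a),-np.sin(a)],[np.sin(a),np.cos(a)]]); return (Ls@R.T+p[:2]-W).ravel()
    best=min((least_squares(r,[.55,.1,a]) for a in (0,1.57,3.1,-1.57)),key=lambda q:q.cost)
    print(s,best.x,np.degrees(best.x[2]),np.sqrt(best.cost/4)); 
    print(np.round(r(best.x)*1000,1))
E
python3 fit.py
```

```text
[[ 0.58529347  0.23486148]
 [ 0.65809714 -0.10917327]
 [ 0.53160378 -0.13518801]
 [ 0.45687825  0.20753753]]
1 [0.54109984 0.12771084 1.78324477] 102.1723994346671 0.09200130448933158
[-127.8  -28.  -126.8  -26.1  126.8   27.3  127.7   26.7]
-1 [ 0.54121644  0.1277359  -4.50143128] -257.91301414012696 0.0006417223492339816
[-0.4 -0.6  0.1  1.2 -0.6 -0.   0.9 -0.5]
```

```bash
cat >> h.py <<'E'
HO=np.array([0.5412,0.1277]); HA=np.radians(102.09)
def h2w(p): 
    p=np.atleast_2d(p); c,s=np.cos(HA),np.sin(HA); return p[:,:2]@np.array([[c,s],[-s,c]])+HO
def w2h(p):
    p=np.atleast_2d(p); c,s=np.cos(HA),np.sin(HA); return (p[:,:2]-HO)@np.array([[c,-s],[s,c]])
E
python3 - <<'E'
from h import *
for cam in('top','scene'):
    f=np.load('/tmp/%s.npz'%cam); C=cloud(cam,f['d']); ok=f['d']>0
    H=w2h(C.reshape(-1,3)).reshape(480,640,2)
    im=f['im'].copy()
    # height stats
    sel=lambda x0,x1,y0,y1: ok&(H[...,0]>x0)&(H[...,0]<x1)&(H[...,1]>y0)&(H[...,1]<y1)
    print(cam,'board z',np.median(C[sel(-.24,-.1,-.05,.05)][:,2]),'roof z',np.median(C[sel(-.06,.02,-.035,.035)][:,2]))
    # obstacles nearest rotation centre outside board
    for x0,x1 in((-.30,-.25),(-.25,-.2),(-.2,-.15),(-.15,-.1),(-.1,0)):
        for s in(1,-1):
            q=ok&(H[...,0]>x0)&(H[...,0]<x1)&(H[...,1]*s>0.07 if x0>-.255 else H[...,1]*s>0)&(abs(H[...,1])<.2)&(C[...,2]>0.010)&(C[...,2]<.2)
            v=np.sort(abs(H[q][:,1])); print((x0,x1,s),len(v),v[5] if len(v)>5 else None, C[q][:,2].max() if len(v) else None)
    P=[]
    pts=[[a,b,.012] for a in(95,-255) for b in(65,-65)]+[[a,b,54.5] for a in(70,-70) for b in(43,-43)]+[[a,b,30] for a in(80,) for b in(30,42,-30,-42)]
    pts=np.array(pts,float); w=h2w(pts[:,:2]/1000); 
    for p in proj(cam,np.c_[w,np.where(pts[:,2]<1,.012,pts[:,2]/1000)]): cv2.circle(im,tuple(int(round(v)) for v in p),1,(255,0,255),-1)
    cr=im[165:285,230:430] if cam=='top' else im[225:345,200:440]
    cv2.imwrite('pics/ov_%s.png'%cam,cv2.resize(cr[:,:,::-1],None,fx=3,fy=3,interpolation=cv2.INTER_NEAREST))
E
```

```text
top board z 0.015333863173776087 roof z 0.05802662964007164
(-0.3, -0.25, 1) 194 0.006642373774982013 0.0691267673199817
(-0.3, -0.25, -1) 331 0.006838540017996637 0.059627648902360886
(-0.25, -0.2, 1) 212 0.1031942387988035 0.022885983488628966
(-0.25, -0.2, -1) 348 0.1287154898119937 0.059467003256700644
(-0.2, -0.15, 1) 291 0.10861920600521226 0.02275179415866708
(-0.2, -0.15, -1) 351 0.12992051714831468 0.06161496793019754
(-0.15, -0.1, 1) 263 0.12590529404491507 0.025077397460163638
(-0.15, -0.1, -1) 350 0.13052068437001793 0.06015655109383105
(-0.1, 0, 1) 144 0.13402219642118227 0.02143766430756289
(-0.1, 0, -1) 619 0.1309556818107274 0.060026002680926775
scene board z 0.015417796753315496 roof z 0.058093674257752144
(-0.3, -0.25, 1) 285 0.0036702274204813276 0.06711096751188204
(-0.3, -0.25, -1) 1099 0.005806068881299057 0.05608318509686834
(-0.25, -0.2, 1) 245 0.10080597938779275 0.019937324290504096
(-0.25, -0.2, -1) 1091 0.13145007438935977 0.05605866643879997
(-0.2, -0.15, 1) 310 0.1078621012219839 0.019944721827057185
(-0.2, -0.15, -1) 1072 0.13266673789762726 0.05538220469434797
(-0.15, -0.1, 1) 243 0.1255410870695484 0.021582247588882067
(-0.15, -0.1, -1) 1080 0.13230993655957568 0.055647860471277
(-0.1, 0, 1) 124 0.13247570007978637 0.017544481863241788
(-0.1, 0, -1) 1776 0.13364730788398466 0.055182589362683464
```

View pics/ov_top.png

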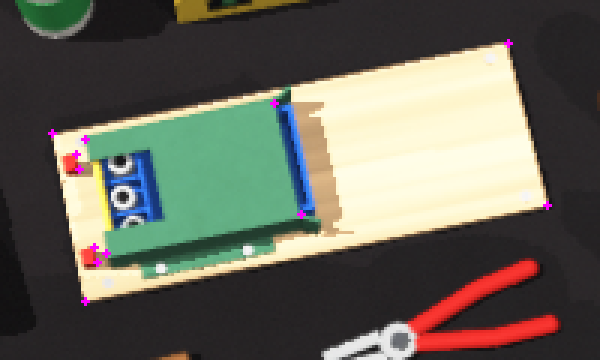

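View pics/ov_scene.png

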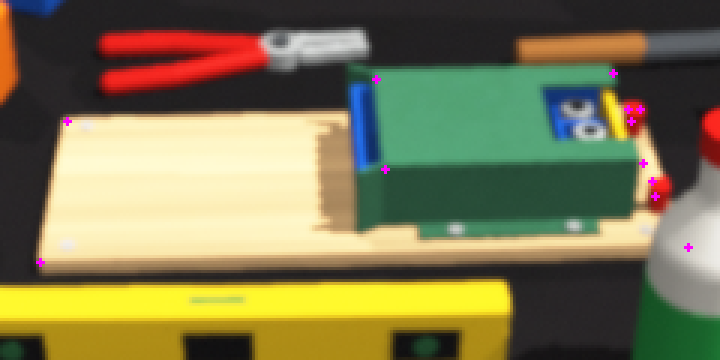

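```bash
python3 - <<'E'
from h import *
for cam in('top','scene'):
    f=np.load('/tmp/%s.npz'%cam); C=cloud(cam,f['d']); ok=f['d']>0
    H=w2h(C.reshape(-1,3)).reshape(480,640,2)
    for x0,x1,y0,y1 in((-.24,-.1,-.11,-.08),(0,.07,.09,.12),(-.24,-.1,.2,.24),(-.24,-.1,-.05,.05),(.1,.12,-.05,.05)):
        q=ok&(H[...,0]>x0)&(H[...,0]<x1)&(H[...,1]>y0)&(H[...,1]<y1); print(cam,(x0,x1,y0,y1),q.sum(),np.median(C[q][:,2]) if q.sum() else 0)
E
```

```text
top (-0.24, -0.1, -0.11, -0.08) 753 0.0032551988051844295
top (0, 0.07, 0.09, 0.12) 407 0.0036142057186916623
top (-0.24, -0.1, 0.2, 0.24) 1184 0.0034422615670016625
top (-0.24, -0.1, -0.05, 0.05) 2675 0.015333863173776087
top (0.1, 0.12, -0.05, 0.05) 384 0.0034907688629217124
scene (-0.24, -0.1, -0.11, -0.08) 0 0
scene (0, 0.07, 0.09, 0.12) 75 0.0158338729049972
scene (-0.24, -0.1, 0.2, 0.24) 664 0.0038496642955739074
scene (-0.24, -0.1, -0.05, 0.05) 2975 0.015417796753315496
scene (0.1, 0.12, -0.05, 0.05) 204 0.003366855672314941
```

```bash
sed -i "s/at_z('top',px,0.012)/at_z('top',px,0.0154)/" fit.py; python3 fit.py | tail -2; python3 - <<'E'
from h import *
c=np.array([[67,121],[40,262]],float); px=(c+.5)/3-.5+[200,225]
c2=np.array([[65,116],[38,263]],float); px2=(c2+.5)/3-.5+[200,225]
print(at_z('scene',px2,.0154), h2w(np.array([[-.255,.065],[-.255,-.065]])))
E
```

```text
-1 [0.54031274 0.12781084 1.78175403] 102.08698589297323 0.0004793771543454631
[-0.3 -0.1  0.4  0.7 -0.6 -0.6  0.6 -0.1]
[[ 0.53007877 -0.13633493  0.0154    ]
 [ 0.661874   -0.10769873  0.0154    ]] [[ 0.53105093 -0.13525816]
 [ 0.6581675  -0.10802994]]
```

>>> carry_out(plan="0 0 0.12 0.02 0.035 0 1;0 0 0.12 0.02 0.035 0 1;0 0 0.12 0.02 0.035 0 1;0 0 0.12 0.02 0.035 0 1;0 0 0.12 0.02 0.035 0 1;0 0 0.12 0.02 0.035 0 1;0 0 0.12 0.02 0.035 0 1;0 0 0.12 0.02 0.035 0 1;0 0 0.12 0.02 0.035 0 1;0 0 0.12 0.02 0.035 0 1;0 0 0.12 0.02 0.035 0 1;0 0 0.12 0.02 0.035 0 1", force=60)

```text
time: 1.7
position: [0.3543, -0.0577, 0.2319]
ee_rot: [179.3, 0.2, 98.3]
ft_force: [0.9, -1.2, 0.0]
grip_width: 0.0001
```

>>> carry_out(plan="0 0 0.03 0.02 0.034 0 1;0 0 0.03 0.02 0.034 0 1;0 0 0 0.02 0.034 0 1;0 0 0 0.02 0.034 0 1;0 0 0 0.02 0.034 0 1;0 0 0 0.02 0.034 0 1;0 0 0 0.02 0.034 0 1;0 0 0 0.02 0.034 0 1;0 0 0 0.005 0.011 0 1;0 0 0 0 0 -0.03 1;0 0 0 0 0 -0.03 1;0 0 0 0 0 0 1")

```text
time: 2.7
position: [0.5292, 0.2545, 0.1716]
ee_rot: [178.4, 0.1, 103.2]
ft_force: [-1.7, -0.3, -1.4]
grip_width: 0.0
```

```bash
sed -i 's/HO=np.array(.*/HO=np.array([0.5403,0.1278]); HA=np.radians(102.09)/' h.py; python3 - <<'E'
from h import *
s=env.get_state(); print(s['joints'],s['position'],s['ee_rot'],w2h(s['position']))
snap('top','top1.png');snap('scene','scene1.png')
E
```

```text
[ 25.93063871  24.2108847    6.07070165  70.37724781  -0.47842995
 102.77174128] [0.52920563 0.2545003  0.17159932] [1.78448350e+02 1.38720086e-01 1.03150829e+02] [[ 0.12621376 -0.01568882]]
```

View pics/scene1.png

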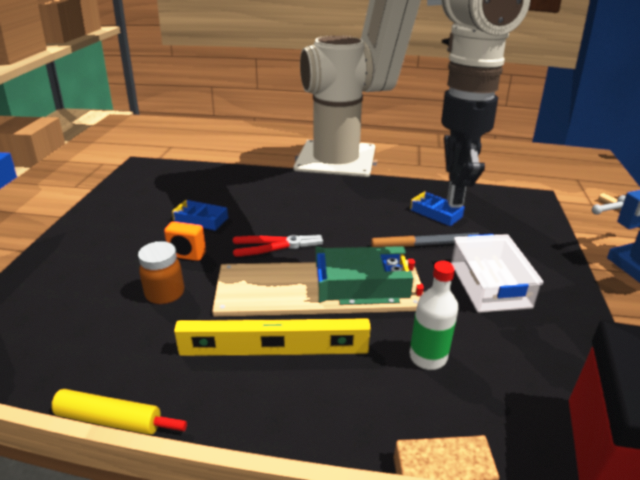

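```bash
cat >> h.py <<'E'
from scipy.spatial.transform import Rotation as Ro
def go(hx,hy,z,yaw):
    s=env.get_state(); w=h2w([[hx,hy]])[0]; d=np.r_[w,z]-s['position']
    Rc=Ro.from_euler('xyz',s['ee_rot'],degrees=True); Rt=Ro.from_euler('xyz',[180,0,yaw],degrees=True)
    print('t%.2f holder now'%s['time'],np.round(w2h(s['position'])[0],4),'shift',np.round(d,4),'rot',np.round((Rt*Rc.inv()).as_rotvec(),3),'ft',np.round(s['ft_force'],1),'grip',round(s['grip_width'],4))
E
python3 - <<'E'
from h import *
go(.100,0,.034,102)
f=np.load('/tmp/top.npz'); C=cloud('top',f['d']); H=w2h(C.reshape(-1,3)).reshape(480,640,2)
q=(f['d']>0)&(C[...,2]>.02)&(C[...,2]<.065)&(abs(H[...,1])<.05)&(H[...,0]>.095)
print(np.sort(H[q][:,0])[[0,5,20,50]])
E
```

```text
t2.80 holder now [ 0.1261 -0.0178] shift [-0.0119 -0.0293 -0.1427] rot [-0.006  0.033 -0.019] ft [-0.2 -0.1  0.4] grip 0.0
[0.27206356 0.27429055 0.2777803  0.50828442]
```

```bash
python3 - <<'E'
from h import *
print(w2h(at_z('top',[[225,275],[212,207]],.06)),w2h(at_z('top',[[225,275],[212,207]],.004)))
E
```

```text
[[ 0.16288315  0.08066892]
 [ 0.16530985 -0.07169092]] [[ 0.17017682  0.06973557]
 [ 0.17272127 -0.09001744]]
```

>>> carry_out(plan="-0.006 0.033 -0.019 -0.012 -0.029 0 1;0 0 0 0 0 -0.035 1;0 0 0 0 0 -0.03 1;0 0 0 0 0 0 1")

```text
time: 3.13
position: [0.5249, 0.226, 0.1219]
ee_rot: [179.0, -0.2, 101.9]
ft_force: [-0.1, -1.1, -0.0]
grip_width: 0.0004
```

```bash
python3 - <<'E'
from h import *
go(.100,0,.034,102)
E
```

```text
t3.13 holder now [ 0.0992 -0.0055] shift [-0.0055 -0.0004 -0.0879] rot [-0.007  0.016  0.002] ft [-0.1 -1.1 -0. ] grip 0.0004
```

>>> carry_out(plan="-0.007 0.016 0 -0.0055 0 -0.015 1;0 0 0 0 0 -0.025 1;0 0 0 0 0 -0.025 1;0 0 0 0 0 -0.015 1;0 0 0 0 0 0 1")

```text
time: 3.55
position: [0.5262, 0.2281, 0.0513]
ee_rot: [179.1, -0.2, 101.7]
ft_force: [-1.0, 0.3, 0.2]
grip_width: 0.0002
```

```bash
python3 - <<'E'
from h import *
go(.038,0,.034,102)
snap('scene','scene2.png')
E
```

```text
t3.55 holder now [ 0.1011 -0.0072] shift [ 0.0062 -0.0632 -0.0173] rot [-0.007  0.015  0.005] ft [-1.   0.3  0.2] grip 0.0002
```

View pics/scene2.png

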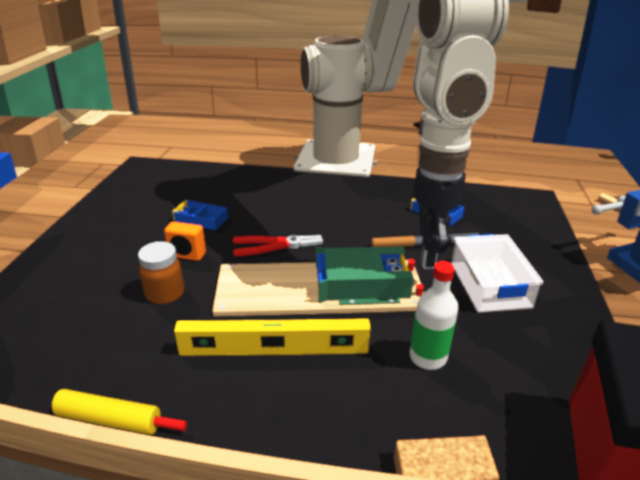

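>>> carry_out(plan="-0.007 0.015 0 -0.007 -0.0015 -0.008 1;0 0 0 -0.003 0 -0.008 1;0 0 0 0 0 0 1")

```text
time: 3.85
position: [0.5197, 0.2287, 0.041]
ee_rot: [179.5, -0.1, 101.7]
ft_force: [-0.9, -0.1, 0.5]
grip_width: 0.0004
```

```bash
python3 - <<'E'
from h import *
go(.038,0,.034,102)
E
```

```text
t3.85 holder now [ 0.1029 -0.001 ] shift [ 0.0126 -0.0637 -0.007 ] rot [-0.004  0.008  0.005] ft [-0.9 -0.1  0.5] grip 0.0004
```

>>> carry_out(plan="0 0 0 0.002 -0.009 -0.004 1;0 0 0 0.002 -0.009 -0.003 1;0 0 0 0.002 -0.009 0 1;0 0 0 0.002 -0.009 0 1;0 0 0 0.002 -0.009 0 1;0 0 0 0 0 0 1")

```text
time: 4.35
position: [0.5317, 0.1805, 0.0357]
ee_rot: [179.3, -0.2, 101.8]
ft_force: [0.1, 0.2, -0.1]
grip_width: -0.0001
```

```bash
python3 - <<'E'
from h import *
go(.038,0,.034,102)
snap('top','top3.png')
E
python3 m.py 3 >/dev/null
```

```text
t4.35 holder now [ 0.0533 -0.0026] shift [ 0.0007 -0.0155 -0.0017] rot [-0.007  0.011  0.004] ft [ 0.1  0.2 -0.1] grip -0.0001
```

View pics/crop3.png

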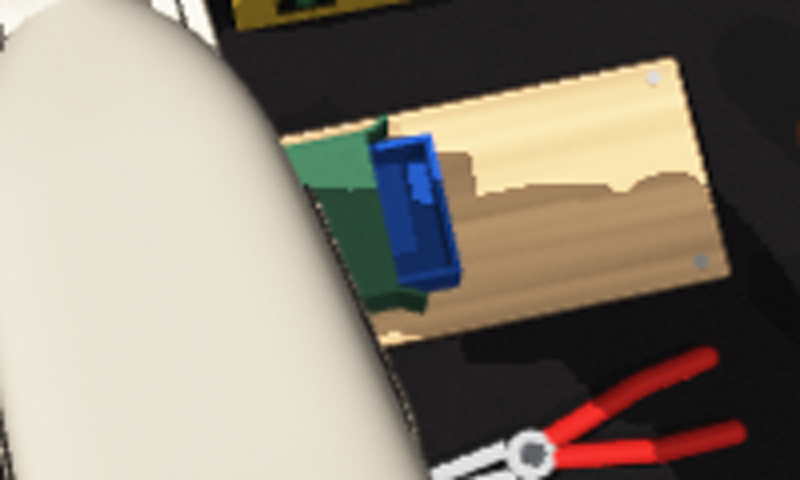

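The tray moved out: its plain end wall is now at crop (445,210). Next I push about 13 mm more.

>>> carry_out(plan="0 0 0 0.001 -0.006 0 1;0 0 0 0.001 -0.006 0 1;0 0 0 0 0 0 1")

```text
time: 4.65
position: [0.534, 0.1681, 0.0359]
ee_rot: [179.3, -0.3, 101.8]
ft_force: [0.7, -0.7, -0.3]
grip_width: 0.0004
```

```bash
python3 - <<'E'
from h import *
go(.038,0,.034,102)
snap('top','top4.png')
E
python3 m.py 4 >/dev/null
```

```text
t4.65 holder now [ 0.0407 -0.0023] shift [-0.0017 -0.0031 -0.0019] rot [-0.008  0.012  0.004] ft [ 0.7 -0.7 -0.3] grip 0.0004
```

View pics/crop4.png

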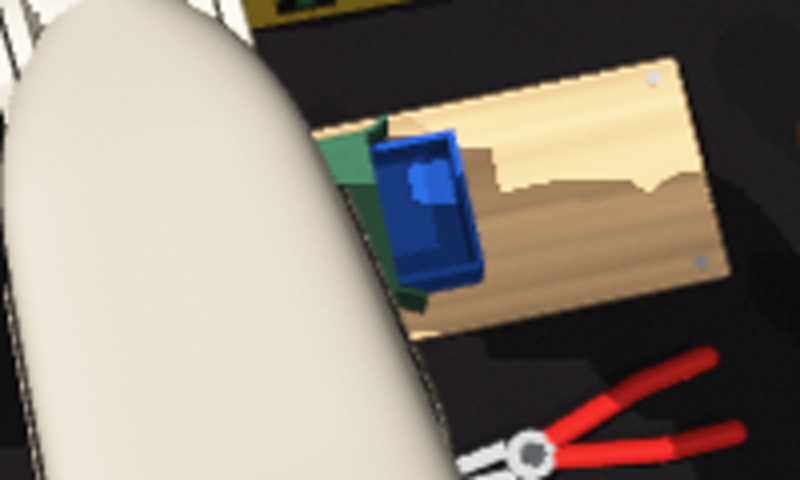

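```bash
python3 - <<'E'
from h import *
c=np.array([[455,131],[484,273]],float); px=(c+.5)/4-.5+[230,165]
print(w2h(at_z('top',px,.0514)))
go(.041,0,.15,102)
E
```

```text
[[-0.11831105 -0.03751938]
 [-0.11644489  0.04377688]]
t4.70 holder now [ 0.0409 -0.0024] shift [-0.0023 -0.0004  0.114 ] rot [-0.008  0.012  0.004] ft [-0.5  0.4  0.1] grip 0.0002
```

>>> carry_out(plan="-0.008 0.012 0 -0.001 0.005 0.005 1;0 0 0 0 0 0.03 1;0 0 0 0 0 0.04 1;0 0 0 0 0 0.035 1;0 0 0 0.006 -0.03 0 1;0 0 0 0.008 -0.035 0 1;0 0 0 0.008 -0.035 0 1;0 0 0 0.006 -0.03 0 1;0 0 0 0 0 0 1")

```text
time: 5.45
position: [0.5611, 0.0395, 0.1526]
ee_rot: [179.9, 0.5, 102.3]
ft_force: [-0.2, 0.6, 0.1]
grip_width: 0.0002
```

```bash
python3 - <<'E'
from h import *
go(-.095,0,.036,102)
E
```

```text
t5.45 holder now [-0.0907 -0.0018] shift [-0.0009 -0.0046 -0.1166] rot [ 0.008  0.003 -0.006] ft [-0.2  0.6  0.1] grip 0.0002
```

>>> carry_out(plan="0 0 0 -0.002 -0.0045 -0.03 1;0 0 0 -0.002 0 -0.03 1;0 0 0 0 0 -0.02 1;0 0 0 0 0 0 1")

```text
time: 5.78
position: [0.5599, 0.0324, 0.0739]
ee_rot: [179.4, 0.7, 102.0]
ft_force: [-1.2, 0.6, -0.3]
grip_width: 0.0004
```

```bash
python3 - <<'E'
from h import *
go(-.095,0,.036,102)
E
```

```text
t5.78 holder now [-0.0974  0.0008] shift [ 0.0003  0.0025 -0.0379] rot [ 0.009  0.013 -0.001] ft [-1.2  0.6 -0.3] grip 0.0004
```

>>> carry_out(plan="0.009 0.013 0 0 0.0025 -0.015 1;0 0 0 0 0 -0.02 1;0 0 0 0 0 0 1")

```text
time: 6.03
position: [0.5602, 0.0362, 0.0397]
ee_rot: [-180.0, 0.0, 102.1]
ft_force: [-0.4, 0.0, -0.4]
grip_width: 0.0005
```

```bash
python3 - <<'E'
from h import *
go(-.22,0,.034,102)
E
```

```text
t6.03 holder now [-0.0938 -0.0003] shift [ 0.0262 -0.1235 -0.0057] rot [ 0.     0.    -0.002] ft [-0.4  0.  -0.4] grip 0.0005
```

>>> carry_out(plan="0 0 0 0.002 -0.008 -0.003 1;0 0 0 0.002 -0.01 0 1;0 0 0 0.002 -0.01 0 1;0 0 0 0.002 -0.01 0 1;0 0 0 0.002 -0.01 0 1;0 0 0 0.002 -0.01 0 1;0 0 0 0.002 -0.01 0 1;0 0 0 0.002 -0.01 0 1;0 0 0 0.002 -0.01 0 1;0 0 0 0.002 -0.01 0 1;0 0 0 0.002 -0.008 0 1;0 0 0 0.001 -0.004 0 1")

```text
time: 7.03
position: [0.5878, -0.0839, 0.0432]
ee_rot: [179.6, -0.1, 102.2]
ft_force: [0.1, 2.9, 0.3]
grip_width: 0.0001
```

```bash
python3 - <<'E'
from h import *
go(-.224,0,.034,102)
snap('top','top5.png')
E
python3 m.py 5 >/dev/null
```

```text
t7.03 holder now [-0.217  -0.0021] shift [-0.0006 -0.0073 -0.0092] rot [-0.003  0.007 -0.003] ft [0.1 2.9 0.3] grip 0.0001
```

View pics/crop5.png

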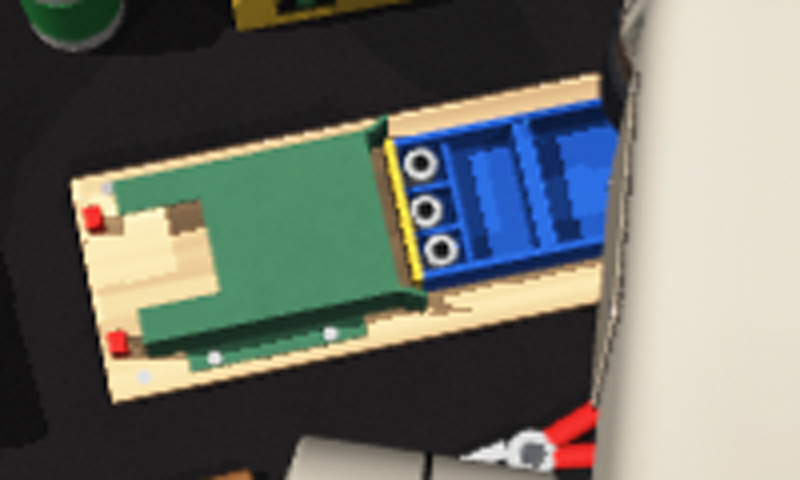

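The tray is now out, with its yellow end just beyond the mouth at crop (400,210) and all three sockets in their cells. I'll pull another 12 mm and then lift off.

>>> carry_out(plan="0 0 0 0.002 -0.008 0 1;0 0 0 0.001 -0.004 0 1;0 0 0 0 0 0 1;0 0 0 -0.001 0.006 0 1;0 0 0 0 0 0.03 1;0 0 0 0 0 0.04 1;0 0 -0.12 0 0.008 0.03 0.5;0 0 -0.12 0 0.01 0 0.5;0 0 -0.12 0 0.01 0 0.5;0 0 -0.12 0 0.01 0 0.5;0 0 -0.12 0 0.01 0 0.5;0 0 -0.12 0 0.005 0 0.5")

```text
time: 8.08
position: [0.5896, -0.0335, 0.1498]
ee_rot: [179.3, -0.2, 59.4]
ft_force: [-0.1, 0.6, -0.7]
grip_width: 0.0209
```

>>> carry_out(plan="0 0 -0.12 0 0 0 0.5;0 0 -0.12 0 0 0 0.5;0 0 -0.12 0 0 0 0.5;0 0 -0.12 0 0 0 0.5;0 0 -0.12 0 0 0 0.5;0 0 -0.12 0 0 0 0.5;0 0 -0.08 0 0 0 0.5;0 0 0 0 0 0 0.5")

```text
time: 8.75
position: [0.59, -0.0262, 0.1524]
ee_rot: [178.8, -0.3, 11.6]
ft_force: [0.6, 0.9, -0.6]
grip_width: 0.0214
```

```bash
python3 - <<'E'
from h import *
s=env.get_state(); print(s['joints'],s['ee_rot'])
go(-.165,0,.036,12.1)
snap('top','top6.png'); snap('scene','scene6.png')
E
python3 m.py 6 >/dev/null
```

```text
[ -2.00245816  25.97267205   5.87349594  69.31110601  -1.05425937
 166.37707646] [178.83651933  -0.32483531  11.61833795]
t8.75 holder now [-0.161  -0.0163] shift [-0.0151 -0.0073 -0.1164] rot [0.019 0.01  0.008] ft [ 0.6  0.9 -0.6] grip 0.0214
```

View pics/crop6.png

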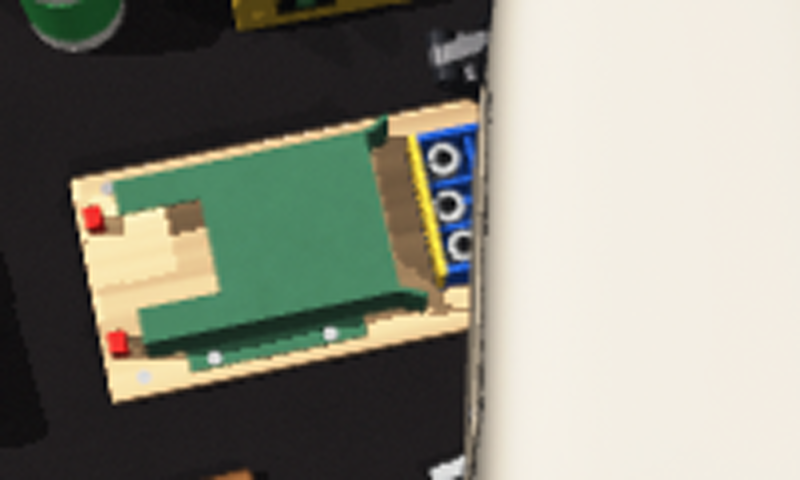

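View pics/scene6.png

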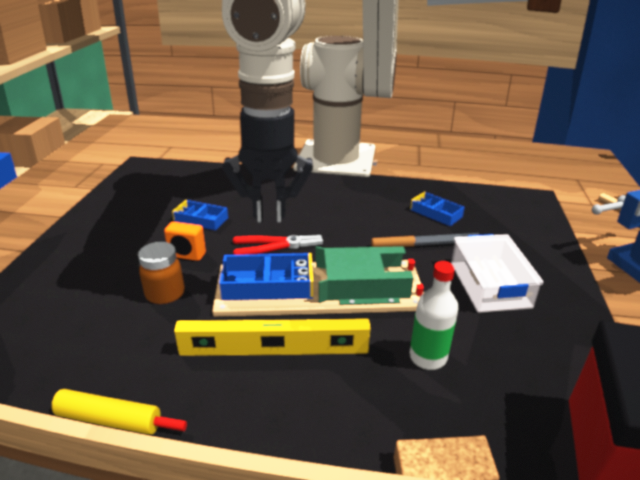

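The tray lies square on the board, with its yellow edge at crop (409,138)–(438,284). In the scene view the rib is near (270,265). I'll measure its position.

```bash
python3 - <<'E'
from h import *
c=np.array([[409,138],[438,284]],float); px=(c+.5)/4-.5+[230,165]
e=w2h(at_z('top',px,.0514)); print(e, np.degrees(np.arctan2(*(e[1]-e[0]))))
f=np.load('/tmp/scene.npz'); C=cloud('scene',f['d']); H=w2h(C.reshape(-1,3)).reshape(480,640,2)
q=(f['d']>0)&(C[...,2]>.040)&(C[...,2]<.06)&(abs(H[...,1])<.03)&(H[...,0]<-.1)&(H[...,0]>-.26)
print(np.histogram(H[q][:,0],bins=np.arange(-.256,-.08,.004)))
q=(f['d']>0)&(C[...,2]>.044)&(C[...,2]<.06)&(abs(H[...,1])<.055)&(H[...,0]<-.18)&(H[...,0]>-.225)
v=H[q][:,1]; print(np.percentile(v,[0,2,50,98,100]))
im=f['im']; cv2.imwrite('pics/c6.png',cv2.resize(im[240:320,200:330,::-1],None,fx=6,fy=6,interpolation=cv2.INTER_CUBIC))
E
```

```text
[[-0.09283276 -0.03876035]
 [-0.09086614  0.04466255]] 1.3504423184384393
(array([ 0,  0, 23, 65,  0,  0,  0,  0,  0,  0,  0,  0,  0,  0,  0,  0,  0,
        0,  0,  0, 30, 55, 48,  0,  0,  0,  0,  0,  0,  0,  0,  0, 40, 10,
       26, 44, 40, 41, 21,  0,  0,  0,  0]), array([-0.256, -0.252, -0.248, -0.244, -0.24 , -0.236, -0.232, -0.228,
       -0.224, -0.22 , -0.216, -0.212, -0.208, -0.204, -0.2  , -0.196,
       -0.192, -0.188, -0.184, -0.18 , -0.176, -0.172, -0.168, -0.164,
       -0.16 , -0.156, -0.152, -0.148, -0.144, -0.14 , -0.136, -0.132,
       -0.128, -0.124, -0.12 , -0.116, -0.112, -0.108, -0.104, -0.1  ,
       -0.096, -0.092, -0.088, -0.084]))
[-0.04168648 -0.04113657 -0.0369125   0.03980159  0.04201772]
```

View pics/c6.png

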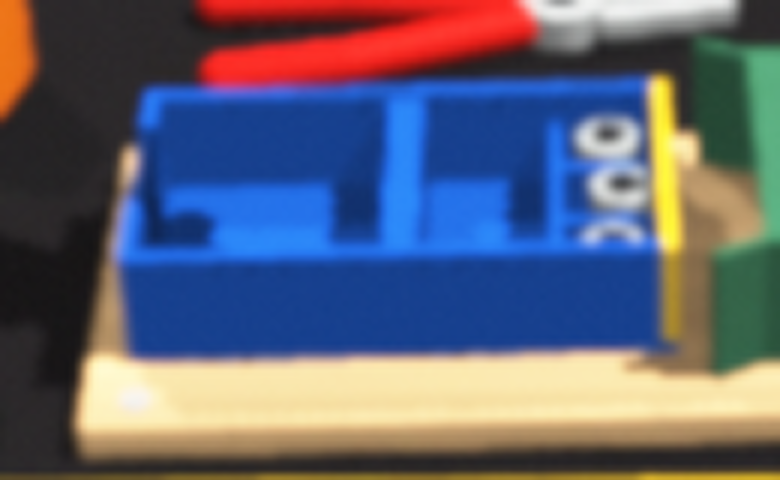

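>>> carry_out(plan="0.019 0.01 0.008 -0.014 -0.013 0 0.3;0 0 0 0 0 -0.02 0.3;0 0 0 0 0 -0.03 0.3;0 0 0 0 0 0 0.3")

```text
time: 9.18
position: [0.5773, -0.0389, 0.1037]
ee_rot: [179.9, -0.3, 12.9]
ft_force: [-1.8, 0.0, -0.8]
grip_width: 0.0297
```

```bash
python3 - <<'E'
from h import *
go(-.169,0,.024,12.1)
E
```

```text
t9.18 holder now [-0.1707 -0.0012] shift [-0.0016  0.0014 -0.0797] rot [ 0.     0.006 -0.014] ft [-1.8  0.  -0.8] grip 0.0297
```

>>> carry_out(plan="0 0.006 -0.014 -0.003 0.0015 -0.02 0.3;0 0 0 -0.001 0 -0.025 0.3;0 0 0 0 0 -0.015 0.3;0 0 0 0 0 0 0.3")

```text
time: 9.52
position: [0.575, -0.0371, 0.0459]
ee_rot: [179.9, -0.2, 12.4]
ft_force: [-0.6, 0.3, -0.4]
grip_width: 0.0298
```

```bash
python3 - <<'E'
from h import *
go(-.169,0,.024,12.1)
snap('scene','scene7.png')
im=np.load('/tmp/scene.npz')['im']; cv2.imwrite('pics/c7.png',cv2.resize(im[200:320,180:340,::-1],None,fx=5,fy=5,interpolation=cv2.INTER_CUBIC))
E
```

```text
t9.52 holder now [-0.1685  0.0006] shift [ 0.0007 -0.0003 -0.0219] rot [ 0.001  0.005 -0.005] ft [-0.6  0.3 -0.4] grip 0.0298
```

View pics/c7.png

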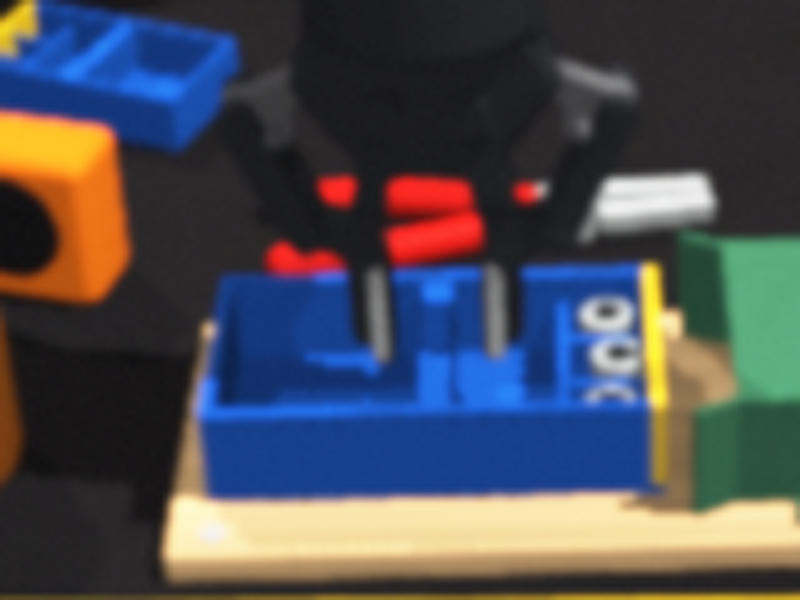

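The fingers straddle the rib, at crop (380,320) and (495,320). I'll descend a little more and grip.

>>> carry_out(plan="0 0 0 0 0 -0.01 0.3;0 0 0 -0.001 0 -0.008 0.3;0 0 0 0 0 0 0.3;0 0 0 0 0 0 1;0 0 0 0 0 0 1;0 0 0 0 0 0 1;0 0 0 0 0 0 1", force=50)

```text
time: 10.15
position: [0.5789, -0.0371, 0.0338]
ee_rot: [179.7, -0.8, 12.5]
ft_force: [0.2, -0.2, -3.7]
grip_width: 0.0085
```

```bash
python3 - <<'E'
from h import *
go(-.182,0,.024,12.1)
E
```

```text
t10.15 holder now [-0.1693 -0.0032] shift [-0.0005 -0.0131 -0.0098] rot [ 0.002  0.015 -0.008] ft [ 0.2 -0.2 -3.7] grip 0.0085
```

The grip is a bit high on the rib (pad centre near the rib's top), so I'll reopen and go about 8 mm lower.

>>> carry_out(plan="0 0 0 0 0 0 0.3;0 0 0 0 0 0 0.3;0 0.015 -0.008 -0.003 0 -0.01 0.3;0 0 0 -0.001 0 -0.006 0.3;0 0 0 0 0 0 0.3")

```text
time: 10.57
position: [0.5769, -0.0373, 0.0188]
ee_rot: [179.8, -0.2, 12.0]
ft_force: [-1.0, -0.1, 0.4]
grip_width: 0.0298
```

```bash
python3 - <<'E'
from h import *
go(-.169,0,.025,12.1)
E
```

```text
t10.57 holder now [-0.1691 -0.0012] shift [-0.0012 -0.0001  0.0062] rot [0.003 0.004 0.001] ft [-1.  -0.1  0.4] grip 0.0298
```

>>> carry_out(plan="0 0 0 0 0 0.006 0.3;0 0 0 0 0 0 0.3;0 0 0 0 0 0 1;0 0 0 0 0 0 1;0 0 0 0 0 0 1;0 0 0 0 0 0 1", force=50)

```text
time: 11.07
position: [0.5762, -0.0375, 0.0246]
ee_rot: [179.8, -0.1, 12.0]
ft_force: [0.7, -0.8, -1.0]
grip_width: 0.0089
```

```bash
python3 - <<'E'
from h import *
go(-.184,0,.028,12.1)
snap('scene','scene8.png')
im=np.load('/tmp/scene.npz')['im']; cv2.imwrite('pics/c8.png',cv2.resize(im[200:320,180:340,::-1],None,fx=5,fy=5,interpolation=cv2.INTER_CUBIC))
E
```

```text
t11.07 holder now [-0.1691 -0.0005] shift [ 0.0027 -0.0147  0.0034] rot [0.003 0.002 0.001] ft [ 0.7 -0.8 -1. ] grip 0.0089
```

View pics/c8.png

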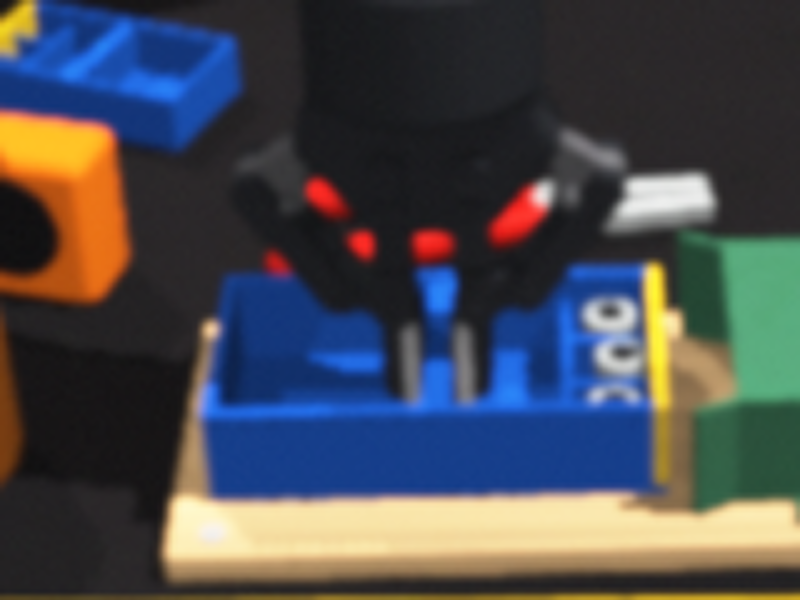

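>>> carry_out(plan="0 0 0 0 0 0.006 1;0 0 0 0.001 -0.007 0 1;0 0 0 0.001 -0.006 0 1;0 0 0 0 0 0 1;0 0 0.04 0 0 0 1;0 0 0.08 0 0 0 1")

```text
time: 11.62
position: [0.5756, -0.0525, 0.0284]
ee_rot: [179.9, 0.3, 19.0]
ft_force: [0.4, -0.6, -4.1]
grip_width: 0.0093
```

```bash
python3 - <<'E'
from h import *
go(-.184,0,.028,12.1)
snap('scene','scene9.png')
im=np.load('/tmp/scene.npz')['im']; cv2.imwrite('pics/c9.png',cv2.resize(im[200:320,180:340,::-1],None,fx=5,fy=5,interpolation=cv2.INTER_CUBIC))
E
```

```text
t11.62 holder now [-0.1837  0.0033] shift [ 0.0033  0.0004 -0.0004] rot [ 0.003 -0.004 -0.121] ft [ 0.4 -0.6 -4.1] grip 0.0093
```

View pics/c9.png

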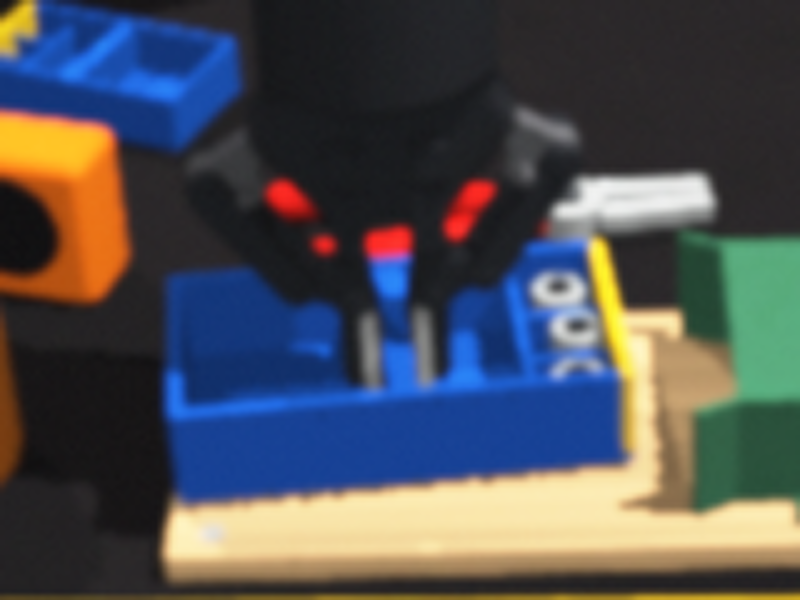

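>>> carry_out(plan="0 0 0.1 0.003 0 0 1;0 0 0.12 0 0 0 1;0 0 0.12 0 0 0 1;0 0 0.12 0 0 0 1;0 0 0.12 0 0 0 1;0 0 0.12 0 0 0 1;0 0 0.12 0 0 0 1;0 0 0.12 0 0 0 1;0 0 0.12 0 0 0 1;0 0 0.12 0 0 0 1")

```text
time: 12.5
position: [0.5761, -0.0545, 0.0249]
ee_rot: [-179.8, 0.4, 89.0]
ft_force: [0.7, -1.1, -2.5]
grip_width: 0.0092
```

```bash
python3 - <<'E'
from h import *
go(-.184,0,.028,12.1+180)
E
```

```text
t12.50 holder now [-0.1857  0.0032] shift [0.0027 0.0024 0.0031] rot [0.009 0.004 1.8  ] ft [ 0.7 -1.1 -2.5] grip 0.0092
```

>>> carry_out(plan="0.005 0.002 0.12 0.003 0.0025 0.004 1;0.003 0 0.12 0 0 0.001 1;0 0 0.12 0 0 0 1;0 0 0.12 0 0 0 1;0 0 0.12 0 0 0 1;0 0 0.12 0 0 0 1;0 0 0.12 0 0 0 1;0 0 0.12 0 0 0 1;0 0 0.12 0 0 0 1;0 0 0.12 0 0 0 1")

```text
time: 13.33
position: [0.577, -0.053, 0.027]
ee_rot: [-179.6, -0.4, 160.2]
ft_force: [0.6, 0.4, -2.4]
grip_width: 0.009
```

```bash
python3 - <<'E'
from h import *
go(-.184,0,.028,12.1+180)
snap('scene','scene10.png')
im=np.load('/tmp/scene.npz')['im']; cv2.imwrite('pics/c10.png',cv2.resize(im[200:360,150:350,::-1],None,fx=4,fy=4,interpolation=cv2.INTER_CUBIC))
E
```

```text
t13.33 holder now [-0.1845  0.002 ] shift [0.0019 0.0009 0.001 ] rot [ 0.006 -0.007  0.557] ft [ 0.6  0.4 -2.4] grip 0.009
```

View pics/c10.png

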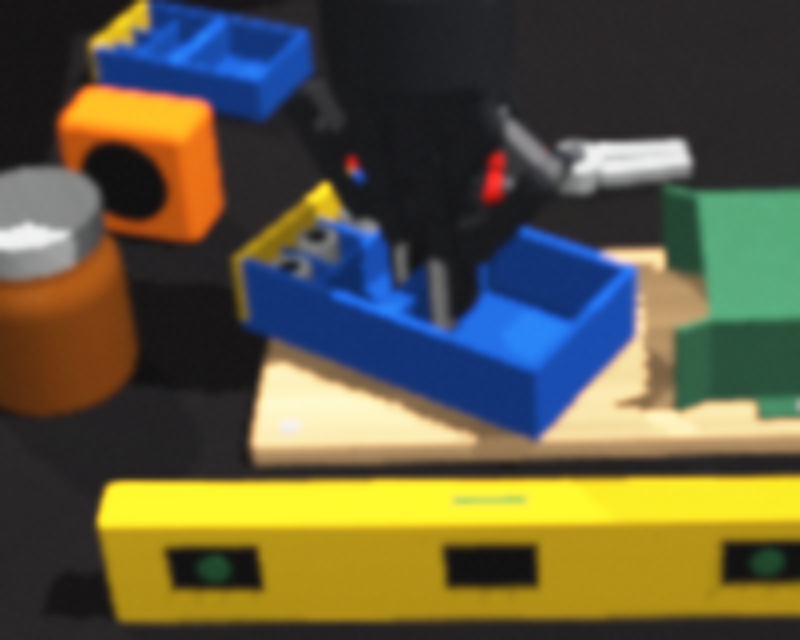

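>>> carry_out(plan="0.006 -0.007 0.12 0.002 0.001 0.001 1;0 0 0.12 0 0 0 1;0 0 0.12 0 0 0 1;0 0 0.12 0 0 0 1;0 0 0.06 0 0 0 1;0 0 0 0 0 0 1;0 0 0 0 0 0 1")

```text
time: 13.97
position: [0.5771, -0.0523, 0.026]
ee_rot: [179.8, -0.3, -169.0]
ft_force: [0.3, 0.3, -4.3]
grip_width: 0.0092
```

```bash
python3 - <<'E'
from h import *
go(-.184,0,.028,12.1+180)
snap('scene','scene11.png'); snap('top','top11.png')
im=np.load('/tmp/scene.npz')['im']; cv2.imwrite('pics/c11.png',cv2.resize(im[200:360,180:380,::-1],None,fx=4,fy=4,interpolation=cv2.INTER_CUBIC))
E
```

```text
t13.97 holder now [-0.1838  0.0017] shift [0.0017 0.0001 0.002 ] rot [-0.002 -0.006  0.019] ft [ 0.3  0.3 -4.3] grip 0.0092
```

View pics/c11.png

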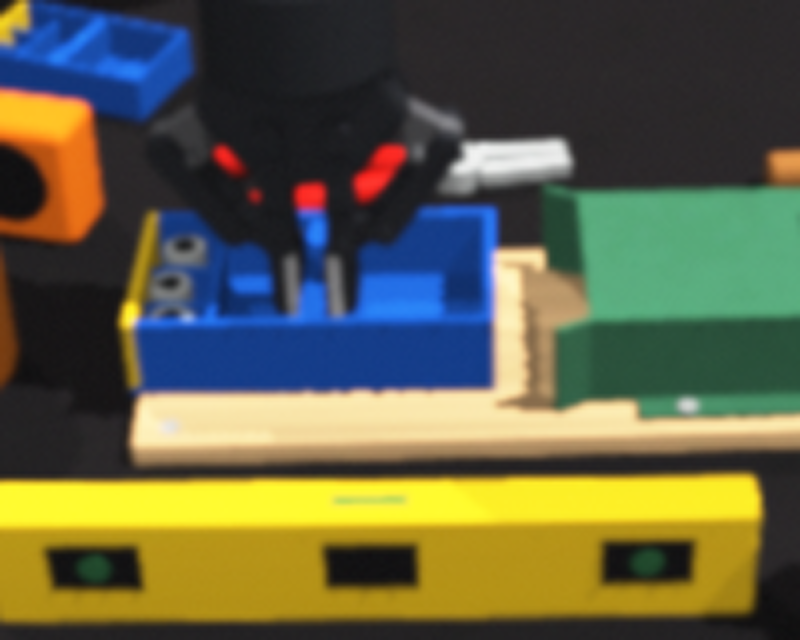

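View pics/top11.png

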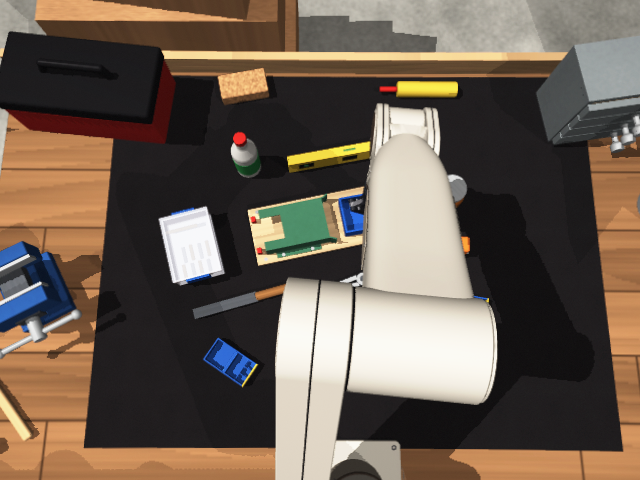

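The tray is turned: yellow end out at crop (135,320), empty end facing the sleeve. I'll slide it towards the mouth.

>>> carry_out(plan="0 -0.006 0.019 0.0015 0 -0.001 1;0 0 0 -0.002 0.008 0 1;0 0 0 -0.002 0.01 0 1;0 0 0 -0.002 0.01 0 1;0 0 0 0 0 0 1")

```text
time: 14.48
position: [0.5721, -0.0219, 0.0248]
ee_rot: [179.8, 0.0, -168.1]
ft_force: [-0.3, -0.5, -2.9]
grip_width: 0.009
```

```bash
python3 - <<'E'
from h import *
go(-.11,0,.025,12.1+180)
snap('top','top12.png')
E
python3 m.py 12 >/dev/null
```

```text
t14.48 holder now [-0.153   0.0003] shift [-0.0087  0.0421  0.0002] rot [-0.003  0.     0.003] ft [-0.3 -0.5 -2.9] grip 0.009
```

View pics/crop12.png

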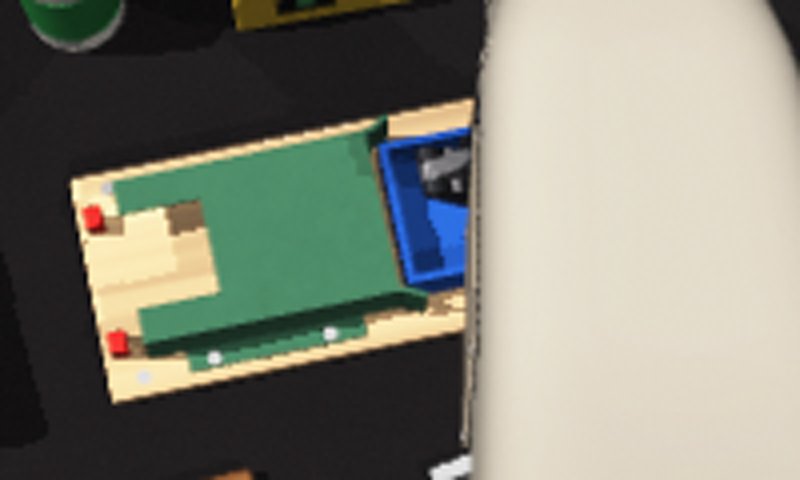

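>>> carry_out(plan="0 0 0 -0.002 0.008 0 1;0 0 0 -0.002 0.01 0 1;0 0 0 -0.002 0.01 0 1;0 0 0 0 0 0 1")

```text
time: 14.87
position: [0.5657, 0.0088, 0.0251]
ee_rot: [179.8, 0.1, -168.1]
ft_force: [-0.5, -0.2, -4.3]
grip_width: 0.0092
```

```bash
python3 - <<'E'
from h import *
go(-.11,0,.025,12.1+180)
snap('scene','scene13.png')
im=np.load('/tmp/scene.npz')['im']; cv2.imwrite('pics/c13.png',cv2.resize(im[200:360,200:400,::-1],None,fx=4,fy=4,interpolation=cv2.INTER_CUBIC))
E
```

```text
t14.87 holder now [-1.216e-01  1.000e-04] shift [-0.0023  0.0114 -0.0001] rot [-0.003  0.001  0.003] ft [-0.5 -0.2 -4.3] grip 0.0092
```

View pics/c13.png

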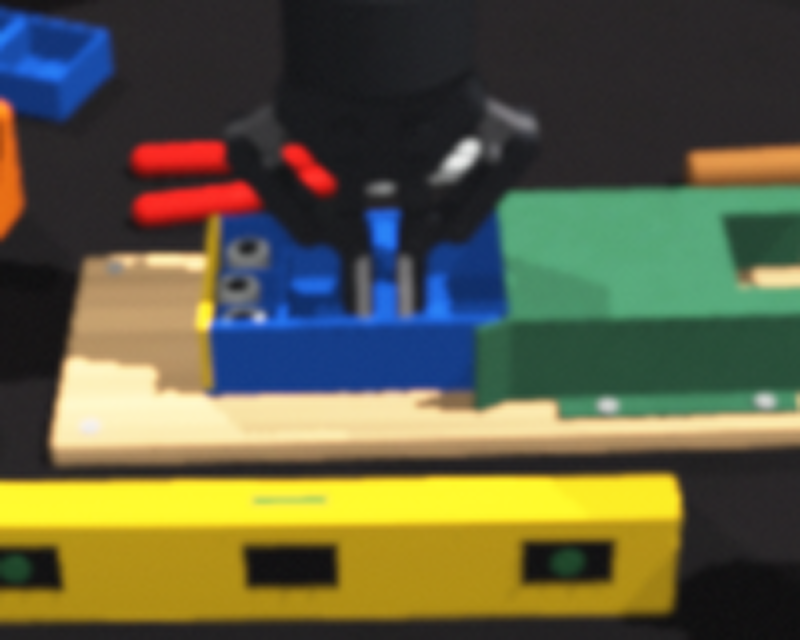

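The empty end is about 25 mm into the sleeve, square and flush at crop (500,270). I'll release, lift, and go behind the yellow end.

>>> carry_out(plan="0 0 0 0 0 0 0.3;0 0 0 0 0 0 0.3;0 0 0 0 0 0.02 0.3;0 0 0 0 0 0.035 0.3;0 0 0 0 0 0.035 0.6;0 0 0 0.006 -0.025 0.01 1;0 0 0 0.007 -0.03 0 1;0 0 0 0.006 -0.03 0 1;0 0 0 0.004 -0.02 0 1;0 0 0 0 0 0 1")

```text
time: 15.75
position: [0.5953, -0.1037, 0.1389]
ee_rot: [-179.5, 1.1, -168.0]
ft_force: [0.3, -0.7, 0.7]
grip_width: -0.0002
```

```bash
python3 - <<'E'
from h import *
go(-.228,0,.034,12.1+180)
snap('scene','scene14.png')
im=np.load('/tmp/scene.npz')['im']; cv2.imwrite('pics/c14.png',cv2.resize(im[200:360,180:380,::-1],None,fx=4,fy=4,interpolation=cv2.INTER_CUBIC))
E
```

```text
t15.75 holder now [-0.2379 -0.0053] shift [-0.0072  0.0086 -0.1049] rot [0.005 0.02  0.002] ft [ 0.3 -0.7  0.7] grip -0.0002
```

View pics/c14.png

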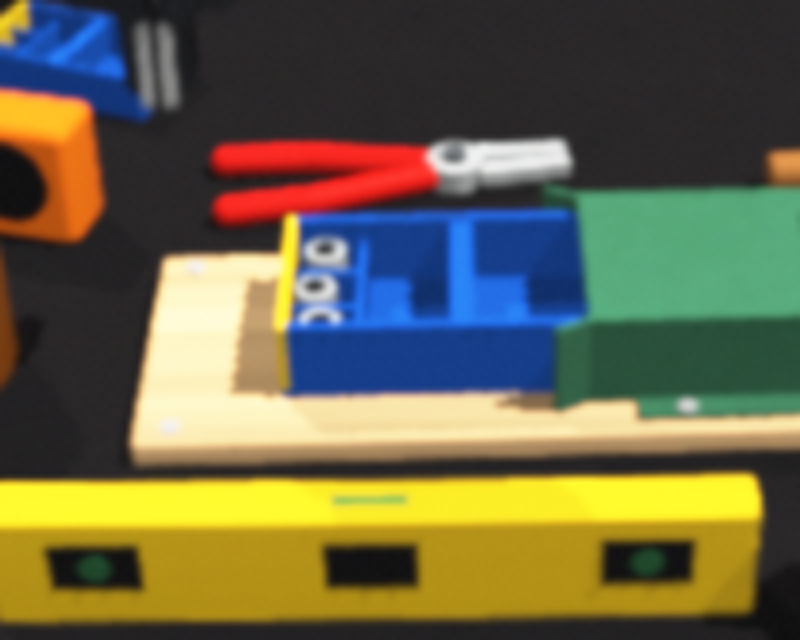

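```bash
python3 - <<'E'
from h import *
f=np.load('/tmp/scene.npz'); C=cloud('scene',f['d']); H=w2h(C.reshape(-1,3)).reshape(480,640,2)
for r in((250,300,145,180),(225,255,168,202)):
    s=np.s_[r[0]:r[1],r[2]:r[3]]; q=(C[s][...,2]>.03); h=H[s][q]; print(np.percentile(h,[2,98],axis=0),C[s][q][:,2].max())
E
```

```text
[[-0.36594892 -0.03458012]
 [-0.31631872  0.0029693 ]] 0.5532780793779072
[[-0.3545114  -0.00460139]
 [-0.29534244  0.11812663]] 0.5532780793779072
```

>>> carry_out(plan="0.005 0.02 0 -0.009 0.0085 -0.02 1;0 0 0 -0.002 0 -0.03 1;0 0 0 0 0 -0.02 1;0 0 0 0 0 0 1")

```text
time: 16.13
position: [0.5862, -0.0935, 0.0713]
ee_rot: [-180.0, 0.5, -168.1]
ft_force: [-0.4, 0.9, 0.5]
grip_width: -0.0
```

```bash
python3 - <<'E'
from h import *
go(-.228,0,.034,12.1+180)
E
```

```text
t16.13 holder now [-0.226   0.0015] shift [ 0.0018 -0.0016 -0.0373] rot [-0.001  0.009  0.003] ft [-0.4  0.9  0.5] grip -0.0
```

>>> carry_out(plan="0 0.009 0 0 -0.002 -0.015 1;0 0 0 0 0 -0.015 1;0 0 0 0 0 -0.004 1;0 0 0 0 0 0 1")

```text
time: 16.47
position: [0.5868, -0.0929, 0.0392]
ee_rot: [179.9, 0.1, -167.9]
ft_force: [-0.2, 0.2, 0.8]
grip_width: 0.0
```

```bash
python3 - <<'E'
from h import *
go(-.085,0,.034,12.1+180)
E
```

```text
t16.47 holder now [-0.2255  0.0007] shift [-0.0287  0.1376 -0.0052] rot [-0.002  0.001  0.   ] ft [-0.2  0.2  0.8] grip 0.0
```

Push in 10 mm rows; about 110 mm now, then check the force near home.

>>> carry_out(plan="0 0 0 -0.002 0.008 -0.004 1;0 0 0 -0.002 0.01 -0.001 1;0 0 0 -0.002 0.01 0 1;0 0 0 -0.002 0.01 0 1;0 0 0 -0.002 0.01 0 1;0 0 0 -0.002 0.01 0 1;0 0 0 -0.002 0.01 0 1;0 0 0 -0.002 0.01 0 1;0 0 0 -0.002 0.01 0 1;0 0 0 -0.002 0.01 0 1;0 0 0 -0.002 0.008 0 1;0 0 0 0 0 0 1")

```text
time: 17.47
position: [0.5652, 0.0249, 0.0399]
ee_rot: [-179.8, 0.5, -167.8]
ft_force: [-0.8, -1.0, -0.1]
grip_width: -0.0001
```

```bash
python3 - <<'E'
from h import *
go(-.085,0,.034,12.1+180)
snap('scene','scene15.png')
im=np.load('/tmp/scene.npz')['im']; cv2.imwrite('pics/c15.png',cv2.resize(im[200:340,240:440,::-1],None,fx=4,fy=4,interpolation=cv2.INTER_CUBIC))
E
```

```text
t17.47 holder now [-0.1058 -0.0028] shift [-0.0071  0.0198 -0.0059] rot [ 0.002  0.01  -0.002] ft [-0.8 -1.  -0.1] grip -0.0001
```

View pics/c15.png

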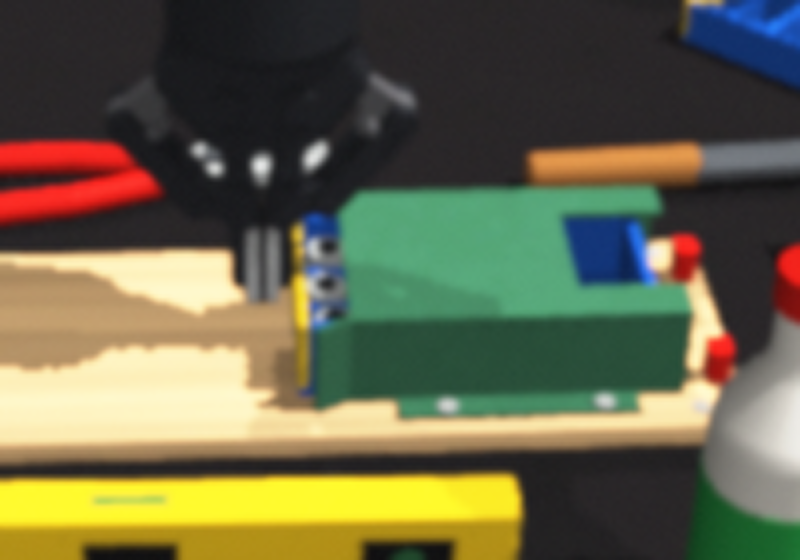

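The tray is about 20 mm short, with its yellow end at crop (300,300). I'll push the rest in smaller steps.

>>> carry_out(plan="0 0 0 -0.003 0.006 0 1;0 0 0 -0.002 0.006 0 1;0 0 0 -0.001 0.004 0 1;0 0 0 0 0 0 1")

```text
time: 17.85
position: [0.5596, 0.0405, 0.0403]
ee_rot: [-179.7, 0.6, -167.9]
ft_force: [-0.1, -0.5, 0.3]
grip_width: -0.0
```

```bash
python3 - <<'E'
from h import *
go(-.085,0,.034,12.1+180)
E
```

```text
t17.85 holder now [-0.0894 -0.0006] shift [-0.0015  0.0042 -0.0063] rot [0.004 0.011 0.   ] ft [-0.1 -0.5  0.3] grip -0.0
```

>>> carry_out(plan="0 0 0 -0.001 0.003 0 1;0 0 0 -0.001 0.003 0 1;0 0 0 0 0.002 0 1")

```text
time: 18.1
position: [0.5584, 0.044, 0.0404]
ee_rot: [-179.0, 0.6, -168.1]
ft_force: [-0.0, -7.9, 1.3]
grip_width: 0.0002
```

```bash
python3 - <<'E'
from h import *
go(-.085,0,.034,12.1+180)
snap('scene','scene16.png')
im=np.load('/tmp/scene.npz')['im']; cv2.imwrite('pics/c16.png',cv2.resize(im[200:340,240:440,::-1],None,fx=4,fy=4,interpolation=cv2.INTER_CUBIC))
E
```

```text
t18.10 holder now [-0.0857 -0.0002] shift [-0.0003  0.0007 -0.0064] rot [0.014 0.013 0.004] ft [-0.  -7.9  1.3] grip 0.0002
```

View pics/c16.png

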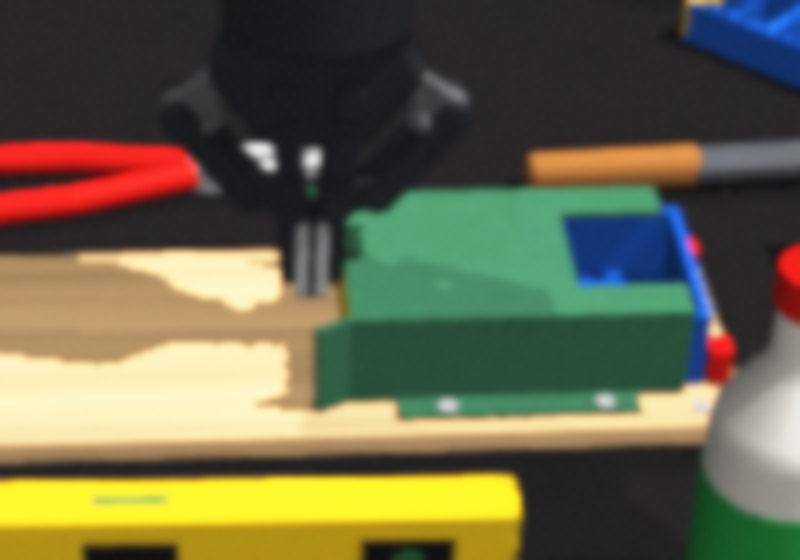

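>>> carry_out(plan="0 0 0 -0.001 0.003 0 1;0 0 0 -0.001 0.003 0 1")

```text
time: 18.32
position: [0.5583, 0.0439, 0.0406]
ee_rot: [-178.3, 0.6, -168.4]
ft_force: [3.0, -9.2, -2.1]
grip_width: -0.0002
```

```bash
python3 - <<'E'
from h import *
go(-.085,0,.034,12.1+180)
E
```

```text
t18.32 holder now [-0.0858 -0.    ] shift [-0.0002  0.0008 -0.0066] rot [0.027 0.017 0.01 ] ft [ 3.  -9.2 -2.1] grip -0.0002
```

The finger stopped dead while the force held at about 9 N. Next I'll back off, lift clear and check from both cameras.

>>> carry_out(plan="0 0 0 0.002 -0.01 0 1;0 0 0 0.002 -0.01 0 1;0 0 0 0 0 0.03 1;0 0 0 0 0 0.04 1;0 0 0 0 0 0.04 1;0 0 0 0 -0.03 0.03 1;0 0 0 -0.02 -0.035 0 1;0 0 0 -0.02 -0.035 0 1;0 0 0 -0.02 -0.035 0 1;0 0 0 -0.02 -0.035 0 1;0 0 0 -0.02 -0.035 0 1;0 0 0 0 0 0 1")

```text
time: 19.32
position: [0.4567, -0.1888, 0.1865]
ee_rot: [-178.9, 0.9, -168.1]
ft_force: [-0.1, 0.4, -0.6]
grip_width: -0.0003
```

```bash
python3 - <<'E'
from h import *
go(-.085,0,.034,12.1+180)
snap('scene','scene17.png'); snap('top','top17.png')
im=np.load('/tmp/scene.npz')['im']; cv2.imwrite('pics/c17.png',cv2.resize(im[200:340,240:440,::-1],None,fx=4,fy=4,interpolation=cv2.INTER_CUBIC))
E
python3 m.py 17 >/dev/null
```

```text
t19.32 holder now [-0.2921  0.148 ] shift [ 0.1014  0.2335 -0.1525] rot [0.015 0.019 0.004] ft [-0.1  0.4 -0.6] grip -0.0003
```

View pics/c17.png

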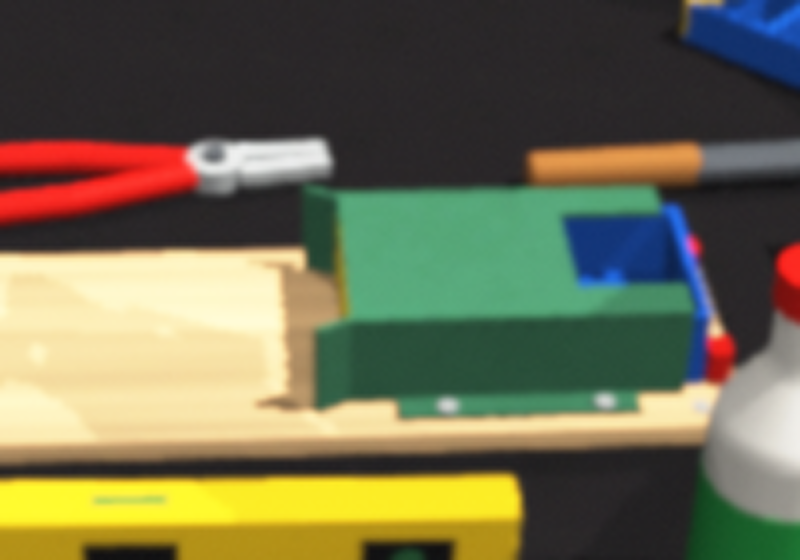

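View pics/crop17.png

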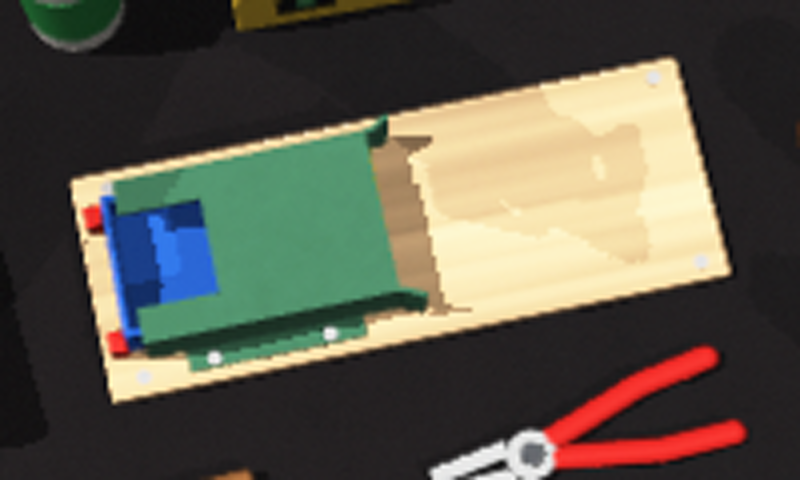

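View pics/scene17.png

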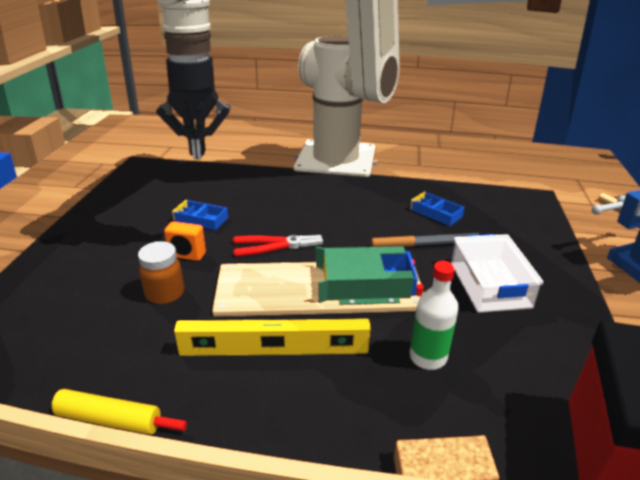

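The tray's rear wall touches both red stops (top crop (105,215) and (122,340)). The yellow end is level with the mouth and the bystanders look unmoved. Handing in.

```bash
python3 -c "
from cell import env
print(env.sign_off())"
```

```text
the job is handed in; nothing more can be done
None
```

The tray is turned half round and back in the sleeve, fully home with the yellow socket end at the mouth. The job was handed in at about 19.5 s, and no verdict was reported.

**What I did:** I pushed the tray out through the roof notch, then hooked its end wall to bring it fully onto the board. I gripped it by the rib, lifted it 1–5 mm, turned it 180° and started it into the mouth. Then I released it and pushed the yellow end until it stopped.

**Last checks:**
- **Home position:** on the last push the finger stayed put at 8–9 N. Both cameras show the tray's rear wall against both red stops and the yellow end level with the mouth.
- **Bystanders:** the ones near the work look unmoved, judged by eye against the first pictures. I did not measure them.
- **Robot:** it was clear of everything when I handed in.

**Not confirmed or disagreeing:**
- **Sockets:** I could not see them once the roof covered them. All three were in their cells when last seen, about 20 mm short of home.
- **Height reading:** both cameras put the bench about 3.4 mm above z = 0. I allowed for that in the height settings and it caused no trouble.
- **First rib grip:** it was too high, so I redid it lower before lifting.

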